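# Put two press die sets back on their posts

## Task

Put the loose steel press parts back on their two storage posts in the right order. On the post with the square foot go the wide ring at the bottom, then the tall sleeve on it, then the domed cap on top; on the post with the round foot go the square block at the bottom, then the hexagonal nut on it. Each must be threaded over the post, sit flat and fully down, and be let go; leave the jar, the carton and the tape measure where they are.

Things in the scene. Friction and masses are not known exactly. Their poses are not given: they have to be found in the camera images.
- square_post: Fixed storage post: grey square foot 72 x 72 mm and 12 mm thick, with an upright steel post 14 mm in diameter in its middle, whose top is 76 mm above the bench and tapers to 6 mm over the last 8 mm. Origin: centre of the foot's underside, on the bench and on the post's axis; z up, x and y along the foot's edges. Does not move. The first part rests on the foot at 12 mm.
- round_post: Fixed storage post, the same steel post (14 mm in diameter, top 76 mm above the bench, tapered tip) on a grey round foot 72 mm in diameter and 12 mm thick. Origin: centre of the foot's underside, on the post's axis; z up. Does not move. The first part rests on the foot at 12 mm.
- wide_ring: Wide flat steel ring, 64 mm outside diameter, 18 mm high, through hole 22 mm, about 0.25 kg, lying flat on the bench. Origin: centre of the underside; z up, it stays upright. 
- sleeve: Tall round steel sleeve, 42 mm outside diameter, 34 mm high, through hole 22 mm, about 0.2 kg, standing on end. Origin: centre of the underside; z up, it stays upright. 
- cap: Round steel cap with knurled side and a closed domed top, 38 mm in diameter (40 mm over the knurling), 34.5 mm high (the straight side is 26 mm high); underneath a blind hole 22 mm in diameter and 18 mm deep; about 0.15 kg; standing hole down. Origin: centre of the underside; z up, it stays upright. 
- square_block: Square steel block, 46 x 46 mm, 22 mm high, through hole 22 mm in the middle, about 0.22 kg, lying flat. Origin: centre of the underside; z up, it stays upright. x and y are square to its sides.
- hex_nut: Hexagonal steel nut, 42 mm across the flats, 49 mm across the corners, 20 mm high, plain six-sided through hole 22 mm across, about 0.12 kg, lying flat. Origin: centre of the underside; z up, it stays upright. Its x axis is square to one pair of flats (the others at 60 degree steps).
- jar: Bystander: small closed jar with a black lid, 48 mm in diameter, 65 mm high, loose, to be left alone. Origin: centre of the underside.
- carton: Bystander: small cardboard carton with a strip of pale tape, 60 x 45 mm (x, y), 40 mm high, loose, to be left alone. Origin: centre of the underside. (A low fixed dish of brass eyelets, 68 mm across and 14 mm high, also stands in the middle of the bench, 0.575 m straight ahead of the robot; bins and presses stand farther away at the back and sides.)
- tape_measure: Bystander: pocket tape measure, black with a yellow disc on its sides, 62 x 34 mm (x, y), 50 mm high, loose, to be left alone; its steel hook sticks out 7 mm at +x. Origin: centre of the underside.
Mind the look-alikes: they are no part of the job. Leave any blue or orange look-alike of the cap alone.

How it is judged:
By the outcome, as a careful person would: the job done as asked, in the order asked, and still so for the second after the job is handed in, with the robot touching nothing.
It also fails if it takes over 120 s, if anything falls off the work surface, if the arm or the gripper's body presses on something with over 40 N, if the wrist force passes 120 N, or if a joint passes its speed limit or range.

## Robot

A 6-joint arm with a two-finger parallel gripper is mounted at the origin on the work surface. World frame = base frame: x ahead of the robot, y to its left, z up, the work surface at z = 0. Lengths are in m, angles in rad, forces in N, time in s.
With the tool pointing down it reaches from about 0.325 to 0.775 m from the base axis. Payload 5.5 kg.
Tool frame: the origin (TCP) lies midway between the tips of the shut fingers; the grasp point (between the pads) lies 19 mm behind it; z points along the fingers, y is the line along which they close (so a half turn about z gives the same grasp; the last joint's range is limited). The gripper opens to 88 mm and grips with 3 to 60 N. Pads are 20 mm wide; open, the fingers measure 115 mm over their backs; the gripper's body (75 mm by 178 mm) begins 61 mm behind the grasp point.
Start: joints at [-1.242, 0.091, 1.231, -0, 1.82, -0.057], TCP at [0.226, -0.556, 0.223] pointing down, gripper open.
Joint ranges: [-2.87, 2.87], [-0.86, 2.18], [0.17, 2.46], [-1.51, 4.65], [0.06, 2.69], [-2.65, 2.65]. Speed limits (rad/s): [2.57, 2.57, 3.01, 3.14, 3.14, 3.14].

## Interface

Orientations are given as a rotation vector (axis times angle).
In Python, from cell import ctrl gives the robot as it stands.
- The arm moves only by the tool servo_tool, never from a script. Its argument "targets" is a list that holds one entry, the list of rows, each a list of 7 numbers: the shift along the tool's x, y, z scaled (see below), then the turn, a rotation vector about the tool's x, y, z scaled (see below), then the closure, from 0 (fully open) to 1 (shut). In form: [[[dx, dy, dz, rx, ry, rz, fingers], ...]]. A call has exactly 5 rows; each row is the pose to reach, as a shift and turn from the pose commanded when the call began, along the tool's axes at that moment, turning the shorter way round; what a row does not reach only later rows make up. The controller multiplies each number of a shift by 0.3 m and each number of a turn by 180 degrees. A row lasts 1/12 s, in which the tool goes at most 41.7 mm and 7.16 degrees, less where a joint would pass 70% of its speed; a pose out of reach is approached as far as the arm can. A call with a number of a shift or a turn outside -1 to 1 is refused whole. A call with a gripper value outside its range is refused whole. The fingers move at their own pace and stop on an object; "squeeze" is the grip in N (left out, the last holds). Time passes only in rows, so rows that repeat a pose let the fingers close, or fill a call up. It gives the time, the measured TCP pose, the force, the opening and the grip force at its end, in the units of the state.
- ctrl.observe(): the state, without advancing time (a new reading comes with each control period).
- ctrl.read_camera(name): name is "side" or "top" or "wrist"; returns the picture (384x512x3 uint8, red, green, blue); there is no depth.
- ctrl.calibration(name): a dict with "mtx" (3x3 intrinsics, pixels), "pose" (4x4, takes a point from camera to world coordinates); the wrist camera has in their place "mount" (4x4, takes a point from camera to tool coordinates, whose origin is the TCP and whose axes are the flange's). Camera axes: x right, y up, looking along -z (the intrinsics and any distortion apply to the point x, -y, -z); pixel columns grow to the right and rows downward; lengths in m; the calibration is good to about 2 mm. A picture is of the moment at which its call begins: read the wrist's pose just before it. calibration takes no time and is no camera call.
- ctrl.hand_in(): hands the job in; it is judged then, once.
The state is a dict: "time": time; "joints": joint angles; "qvel": joint speeds; "joint_efforts": joint torques, N m; "ee_pos": TCP position; "eef_rot": TCP orientation; "ft_force": force on the tool from outside, world axes, zero at the start; "wrist_torque": the same for the moment, N m; "width": opening from 0.0 (shut) to 1.0 (fully open); "gripper_force": force on a finger pad.
Only numpy, scipy, OpenCV 4.12 (cv2) and the standard library are available. Lean on these libraries where they do the work, as an engineer would, in place of code of your own. Each camera call takes 0.05 s, during which the arm holds its last target. There are 200 camera calls.

## Working session

There is one attempt and no reset: what is moved stays moved. The work goes in short steps, Python scripts to look and compute and a tool call to move; the robot and the scene stay as the last step left them, time stands still between calls to the robot, and variables do not carry over. Pictures are saved under pics/ and viewed, at most 14 in all, crops included, and the job is handed in when it is done.

Besides the shell and the picture viewer there is one more tool, called after ">>>" in YAML: its name, and indented under it one key for each argument. servo_tool: Moves the arm, as the interface text tells. Its arguments: {"type":"object","properties":{"targets":{"type":"array"},"squeeze":{"type":"number"}},"required":["targets"]}

```bash
ls; mkdir -p pics; python3 - <<'E'
from cell import ctrl
import cv2,numpy as np
np.set_printoptions(precision=4,suppress=True)
s=ctrl.observe();print(s)
for n in ["top","side","wrist"]:
    im=ctrl.read_camera(n);cv2.imwrite(f"pics/{n}0.png",im[:,:,::-1]);print(n,ctrl.calibration(n))
E
```

```text
pics
{'time': 0.0, 'joints': array([-1.2417,  0.0918,  1.2319,  0.    ,  1.8198, -0.0567]), 'qvel': array([ 0.0005,  0.0006, -0.0001,  0.0015, -0.0008, -0.0007]), 'joint_efforts': array([ -0.0017, -44.6449, -40.6447,   0.0694,   0.0292,  -0.0002]), 'ee_pos': array([ 0.2257, -0.5556,  0.2215]), 'eef_rot': array([-3.0815, -0.6019,  0.0004]), 'ft_force': array([-0.8669,  0.0129, -0.4089]), 'wrist_torque': array([0.0316, 0.0599, 0.0047]), 'gripper_force': 0.0, 'width': 0.9978319905004679}
top {'mtx': array([[462.8354,   0.    , 259.3373],
       [  0.    , 462.8354, 197.8552],
       [  0.    ,   0.    ,   1.    ]]), 'pose': array([[ 0.0203,  0.9983, -0.0554,  0.4601],
       [-0.9995,  0.0216,  0.0216,  0.0442],
       [ 0.0227,  0.0549,  0.9982,  1.1892],
       [ 0.    ,  0.    ,  0.    ,  1.    ]])}
side {'mtx': array([[427.1516,   0.    , 253.0496],
       [  0.    , 427.1516, 194.5072],
       [  0.    ,   0.    ,   1.    ]]), 'pose': array([[-0.9404,  0.2517, -0.2286,  0.2817],
       [-0.3396, -0.7303,  0.5928,  0.6599],
       [-0.0178,  0.6351,  0.7722,  0.8678],
       [ 0.    ,  0.    ,  0.    ,  1.    ]])}
wrist {'mtx': array([[328.9057,   0.    , 244.5   ],
       [  0.    , 328.9057, 188.6326],
       [  0.    ,   0.    ,   1.    ]]), 'mount': array([[-0.0004,  0.9635,  0.2677,  0.0739],
       [ 1.    ,  0.0004, -0.    ,  0.0005],
       [-0.0002,  0.2677, -0.9635, -0.1635],
       [ 0.    ,  0.    ,  0.    ,  1.    ]])}
```

View pics/top0.png

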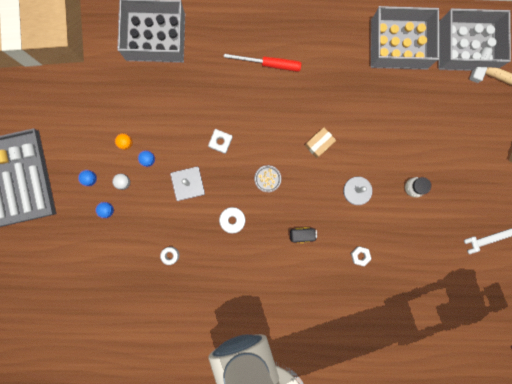

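View pics/side0.png

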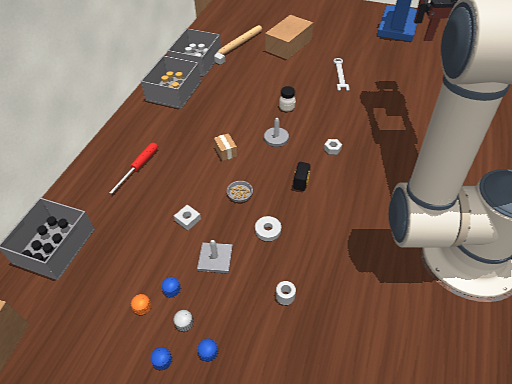

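The top view (up is +x, left is +y) shows these positions:

| Item | Pixel |
|---|---|
| Ring | (232,220) |
| Sleeve | (169,256) |
| White cap | (121,181), with blue and orange balls around it |
| Block | (220,141) |
| Nut | (361,256) |
| Square foot | (187,183) |
| Round foot | (358,190) |

The side view agrees with this layout.

```bash
cat > h.py <<'E'
from cell import ctrl
import cv2,numpy as np
from scipy.spatial.transform import Rotation as R
np.set_printoptions(precision=4,suppress=True)
def cast(uv,K,T,z):
    d=np.array([(uv[0]-K[0,2])/K[0,0],-(uv[1]-K[1,2])/K[1,1],-1.]);d=T[:3,:3]@d;o=T[:3,3]
    return o+d*(z-o[2])/d[2]
def tool():
    s=ctrl.observe();T=np.eye(4);T[:3,:3]=R.from_rotvec(s['eef_rot']).as_matrix();T[:3,3]=s['ee_pos'];return T
def look(name,fn=None):
    c=ctrl.calibration(name);T=c['pose'] if 'pose' in c else tool()@c['mount']
    im=ctrl.read_camera(name)
    if fn: cv2.imwrite(f'pics/{fn}.png',im[:,:,::-1])
    return im,c['mtx'],T
def blobs(mask,amin=60,amax=1e9):
    cs,_=cv2.findContours(mask.astype(np.uint8),cv2.RETR_EXTERNAL,cv2.CHAIN_APPROX_NONE);out=[]
    for c in cs:
        h=cv2.convexHull(c);a=cv2.contourArea(h)
        if amin<a<amax:
            m=cv2.moments(h);out.append((m['m10']/m['m00'],m['m01']/m['m00'],a,cv2.minAreaRect(c)[2],c))
    return out
def hsv(im): return cv2.cvtColor(im,cv2.COLOR_RGB2HSV).astype(int)
E
python3 - <<'E'
from h import *
im,K,T=look('top')
H=hsv(im)
def col(n,m,amin,zs):
    for b in blobs(m,amin,3000):
        if 60<b[0]<450 and 110<b[1]<300:print(n,np.round(b[:4],1),[cast(b[:2],K,T,z)[:2] for z in zs])
col('white',(H[...,1]<50)&(H[...,2]>190),80,(.01,.017))
col('grey',(H[...,1]<60)&(H[...,2]>90),300,(.006,))
col('blue',(abs(H[...,0]-112)<12)&(H[...,1]>150),80,(.013,))
col('oran',(H[...,0]>10)&(H[...,0]<20)&(H[...,1]>200)&(H[...,2]>200),80,(.013,))
col('dark',H[...,2]<45,100,(.025,))
E
```

```text
white [168.5 255.9 216.   90. ] [array([0.3741, 0.2449]), array([0.3746, 0.2437])]
white [361.2 256.  253.5  90. ] [array([ 0.3828, -0.2439]), array([ 0.3833, -0.2422])]
white [231.8 219.9 493.5  90. ] [array([0.4678, 0.0876]), array([0.4678, 0.0874])]
white [413.1 188.8 106.5  69.4] [array([ 0.5574, -0.3767]), array([ 0.5568, -0.3742])]
white [357.9 190.3 561.   90. ] [array([ 0.5505, -0.2339]), array([ 0.55  , -0.2323])]
white [119.7 180.8 144.5  45. ] [array([0.5613, 0.3742]), array([0.5607, 0.3723])]
white [267.1 178.5 328.   -0. ] [array([ 0.5755, -0.0001]), array([0.5749, 0.0002])]
white [187.1 182.9 768.5  77. ] [array([0.5597, 0.2037]), array([0.5591, 0.2028])]
white [320.6 141.5 121.5  47.5] [array([ 0.6743, -0.1361]), array([ 0.673, -0.135])]
white [219.8 140.6 348.   21.8] [array([0.6705, 0.1233]), array([0.6692, 0.1228])]
grey [231.9 219.9 524.   45. ] [array([0.4679, 0.0875])]
grey [415.6 187.3 311.   47.5] [array([ 0.5619, -0.3845])]
grey [357.4 190.5 620.5  90. ] [array([ 0.5503, -0.2335])]
grey [187.2 183.3 846.5  77. ] [array([0.5591, 0.204 ])]
grey [267.2 178.3 542.   90. ] [array([ 0.5766, -0.0005])]
grey [219.8 140.7 369.5  21.8] [array([0.6708, 0.1235])]
blue [104.3 209.6 167.   90. ] [array([0.4873, 0.4095])]
blue [ 87.  177.6 171.   90. ] [array([0.5674, 0.4561])]
blue [146.1 158.4 156.   90. ] [array([0.6198, 0.309 ])]
oran [122.5 140.8 167.5  45. ] [array([0.6632, 0.3702])]
```

View pics/wrist0.png

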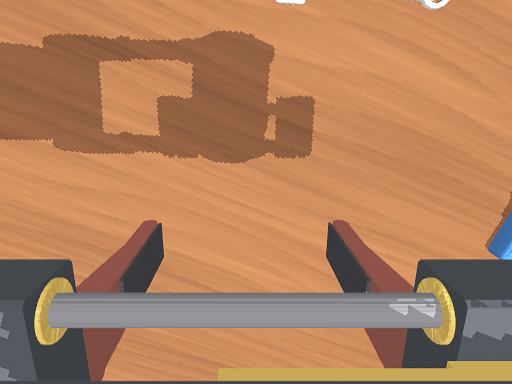

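The wrist view shows the fingers at left and right, with tool +x pointing up. I'll move over the ring at yaw 90, so that tool x is world y and tool y is world x.

>>> servo_tool:
  targets:
    - [[0.438, -0.476, 0, 0, 0, -0.189, 0], [0.438, -0.476, 0, 0, 0, -0.189, 0], [0.438, -0.476, 0, 0, 0, -0.189, 0], [0.438, -0.476, 0, 0, 0, -0.189, 0], [0.438, -0.476, 0, 0, 0, -0.189, 0]]
  squeeze: 40

```text
time: 0.62
ee_pos: [0.2945, -0.3713, 0.2227]
eef_rot: [-2.766, -1.488, -0.001]
ft_force: [0.3, -1.0, 0.3]
width: 1.002
gripper_force: 0.0
```

>>> servo_tool:
  targets:
    - [[0.63, -0.149, 0, 0, 0, -0.188, 0], [0.63, -0.149, 0, 0, 0, -0.188, 0], [0.63, -0.149, 0, 0, 0, -0.188, 0], [0.63, -0.149, 0, 0, 0, -0.188, 0], [0.63, -0.149, 0, 0, 0, -0.188, 0]]

```text
time: 1.03
ee_pos: [0.3625, -0.1894, 0.2228]
eef_rot: [2.213, 2.229, 0.002]
ft_force: [-0.0, -0.3, -0.4]
width: 1.002
gripper_force: 0.0
```

>>> servo_tool:
  targets:
    - [[0.467, 0.177, 0.1, 0, 0, 0, 0], [0.467, 0.177, 0.1, 0, 0, 0, 0], [0.467, 0.177, 0.1, 0, 0, 0, 0], [0.467, 0.177, 0.1, 0, 0, 0, 0], [0.467, 0.177, 0.1, 0, 0, 0, 0]]

```text
time: 1.45
ee_pos: [0.4156, -0.048, 0.191]
eef_rot: [-2.213, -2.225, -0.001]
ft_force: [0.8, -0.2, 0.1]
width: 1.0
gripper_force: 0.0
```

>>> servo_tool:
  targets:
    - [[0.467, 0.177, 0.1, 0, 0, 0, 0], [0.467, 0.177, 0.1, 0, 0, 0, 0], [0.467, 0.177, 0.1, 0, 0, 0, 0], [0.467, 0.177, 0.1, 0, 0, 0, 0], [0.467, 0.177, 0.1, 0, 0, 0, 0]]

```text
time: 1.87
ee_pos: [0.4685, 0.0911, 0.1607]
eef_rot: [-2.216, -2.223, 0.002]
ft_force: [0.1, 0.2, -0.1]
width: 1.0
gripper_force: 0.0
```

```bash
cat >> h.py <<'E'
def wl(fn=None,zs=(.009,),vmin=190,amin=300,smax=50):
    im,K,T=look('wrist',fn);H=hsv(im)
    print('tcp',tool()[:3,3])
    for b in blobs((H[...,1]<smax)&(H[...,2]>vmin),amin):
        print(np.round(b[:4],1),cv2.boundingRect(b[4]),[cast(b[:2],K,T,z)[:2] for z in zs])
    return im
E
python3 -c "
from h import *
wl('w1')"
```

```text
tcp [0.4682 0.089  0.1614]
[326.7 267.9 692.   71.9] (315, 241, 28, 50) [array([ 0.5568, -0.0108])]
[ 243.5  179.1 3180.    45. ] (211, 148, 66, 64) [array([0.4679, 0.0863])]
[ 462.9  144.2 2562.    28.4] (428, 112, 71, 65) [array([0.678 , 0.1215])]
[ 349.8   45.  6362.5   76. ] (300, 0, 93, 95) [array([0.5619, 0.2091])]
[128.2   9.6 871.5  90. ] (102, 0, 52, 24) [array([0.3679, 0.2368])]
```

View pics/w1.png

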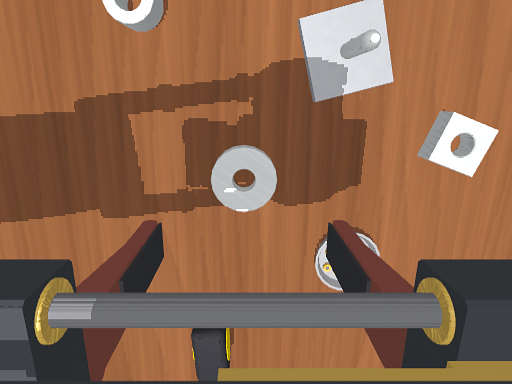

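The ring sits at pixel (243,179), which agrees with the top view to about 1 mm. The square foot and its post are at (345,45), and the block is at (463,144). I'll descend and grip the ring.

>>> servo_tool:
  targets:
    - [[-0.007, 0, 0.4, 0, 0, 0, 0], [-0.007, 0, 0.4, 0, 0, 0, 0], [-0.007, 0, 0.4, 0, 0, 0, 0], [-0.007, 0, 0.4, 0, 0, 0, 0], [-0.007, 0, 0.4, 0, 0, 0, 0]]

```text
time: 2.33
ee_pos: [0.467, 0.0842, 0.0417]
eef_rot: [-2.222, -2.218, 0.005]
ft_force: [1.0, 0.6, 0.2]
width: 1.0
gripper_force: 0.0
```

>>> servo_tool:
  targets:
    - [[0, 0, 0.05, 0, 0, 0, 0], [0, 0, 0.09, 0, 0, 0, 0], [0, 0, 0.12, 0, 0, 0, 0], [0, 0, 0.12, 0, 0, 0, 0], [0, 0, 0.12, 0, 0, 0, 0]]

```text
time: 2.75
ee_pos: [0.4687, 0.0856, 0.0073]
eef_rot: [2.222, 2.22, 0.0]
ft_force: [-0.7, 0.1, 0.8]
width: 1.0
gripper_force: 0.0
```

>>> servo_tool:
  targets:
    - [[0, 0, 0, 0, 0, 0, 1], [0, 0, 0, 0, 0, 0, 1], [0, 0, 0, 0, 0, 0, 1], [0, 0, 0, 0, 0, 0, 1], [0, 0, 0, 0, 0, 0, 1]]

```text
time: 3.17
ee_pos: [0.4685, 0.0858, 0.0072]
eef_rot: [2.222, 2.221, 0.0]
ft_force: [-1.4, 0.2, 3.1]
width: 0.727
gripper_force: 40.0
```

>>> servo_tool:
  targets:
    - [[0, 0, 0, 0, 0, 0, 1], [0, 0, 0, 0, 0, 0, 1], [0, 0, 0, 0, 0, 0, 1], [0, 0, 0, 0, 0, 0, 1], [0, 0, 0, 0, 0, 0, 1]]

```text
time: 3.58
ee_pos: [0.4685, 0.0858, 0.0072]
eef_rot: [2.222, 2.221, 0.0]
ft_force: [-2.2, 0.5, 5.4]
width: 0.726
gripper_force: 40.0
```

The ring is held at 64 mm. I'll lift it and move to just short of the square post to measure the post.

>>> servo_tool:
  targets:
    - [[0, 0, -0.05, 0, 0, 0, 1], [0, 0, -0.15, 0, 0, 0, 1], [0, 0, -0.26, 0, 0, 0, 1], [0, 0, -0.36, 0, 0, 0, 1], [0, 0, -0.41, 0, 0, 0, 1]]

```text
time: 4.0
ee_pos: [0.4696, 0.0858, 0.1332]
eef_rot: [2.22, 2.219, 0.006]
ft_force: [0.5, 0.0, -1.4]
width: 0.724
gripper_force: 40.0
```

>>> servo_tool:
  targets:
    - [[0.02, 0.06, 0, 0, 0, 0, 1], [0.06, 0.15, 0, 0, 0, 0, 1], [0.1, 0.24, 0, 0, 0, 0, 1], [0.127, 0.303, 0, 0, 0, 0, 1], [0.127, 0.303, 0, 0, 0, 0, 1]]

```text
time: 4.42
ee_pos: [0.5612, 0.1248, 0.1273]
eef_rot: [-2.221, -2.221, 0.002]
ft_force: [-1.1, -0.1, -1.8]
width: 0.723
gripper_force: 40.0
```

```bash
python3 -c "
from h import *
wl('w2',(.006,.021,.14))"
```

```text
tcp [0.5598 0.1242 0.1276]
[258.7 332.1 362.5  90. ] (233, 328, 52, 11) [array([ 0.5763, -0.0338]), array([ 0.5756, -0.0216]), array([0.5696, 0.0752])]
[  244.9   240.  11068.5     1. ] (182, 183, 126, 110) [array([0.5622, 0.0685]), array([0.5622, 0.0753]), array([0.5621, 0.1294])]
[ 370.9  188.6 2902.5   25. ] (335, 155, 73, 68) [array([0.6755, 0.1187]), array([0.6695, 0.1229]), array([0.6221, 0.156 ])]
[ 220.9  111.9 1240.     0. ] (197, 92, 50, 37) [array([0.5419, 0.1859]), array([0.543 , 0.1866]), array([0.5514, 0.1916])]
[ 233.7   63.4 3787.    74.1] (186, 31, 94, 61) [array([0.5531, 0.2243]), array([0.5536, 0.2229]), array([0.5573, 0.2119])]
[  5.5  38.1 496.    0. ] (0, 11, 14, 53) [array([0.3713, 0.2433]), array([0.3813, 0.2409]), array([0.461, 0.222])]
```

View pics/w2.png

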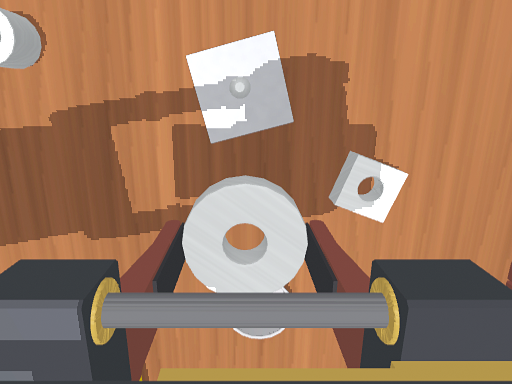

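The post tip is at (240,87) and the foot corners centre on about (241,88). The held ring's top hole is at (245,236). I'll compute both positions.

```bash
cat >> h.py <<'E'
def px(*uvz):
    c=ctrl.calibration('wrist');T=tool()@c['mount']
    for u,v,z in uvz: print((u,v,z),cast((u,v),c['mtx'],T,z)[:2])
E
python3 -c "
from h import *
px((240,87,.076),(241.5,88,.012),(245,236,.1386),(245,237,.1386))
print(ctrl.observe()['ee_pos'])"
```

```text
(240, 87, 0.076) [0.5576 0.2033]
(241.5, 88, 0.012) [0.5579 0.2043]
(245, 236, 0.1386) [0.5607 0.1302]
(245, 237, 0.1386) [0.5607 0.1297]
[0.5598 0.1242 0.1276]
```

>>> servo_tool:
  targets:
    - [[0.05, -0.007, 0.02, 0, 0, 0, 1], [0.12, -0.007, 0.05, 0, 0, 0, 1], [0.2, -0.007, 0.08, 0, 0, 0, 1], [0.255, -0.007, 0.122, 0, 0, 0, 1], [0.255, -0.007, 0.122, 0, 0, 0, 1]]

```text
time: 4.88
ee_pos: [0.5547, 0.2022, 0.0895]
eef_rot: [-2.217, -2.221, 0.006]
ft_force: [-1.2, -0.0, -3.0]
width: 0.725
gripper_force: 40.0
```

```bash
python3 -c "
from h import *
im,K,T=look('wrist');print(tool()[:3,3])
im2,_,_=look('side')
cv2.imwrite('pics/w3.png',np.hstack([cv2.resize(im[150:330,150:350],None,fx=2,fy=2),cv2.resize(im2[190:290,160:270],None,fx=3.6,fy=3.6)])[:,:,::-1])"
```

```text
[0.5553 0.2007 0.0908]
```

View pics/w3.png

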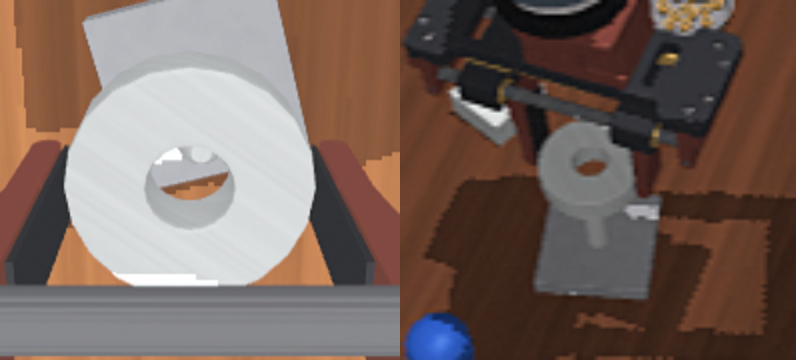

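```bash
python3 -c "
from h import *
px((250,227.5,.076),(245,243.5,.102),(245,243.5,.100))
print(ctrl.observe()['ee_pos'])"
```

```text
(250, 227.5, 0.076) [0.56   0.1994]
(245, 243.5, 0.102) [0.557  0.2013]
(245, 243.5, 0.1) [0.557  0.2004]
[0.5561 0.1999 0.0921]
```

>>> servo_tool:
  targets:
    - [[0.003, 0.01, 0, 0, 0, 0, 1], [0.003, 0.01, 0.02, 0, 0, 0, 1], [0.003, 0.01, 0.05, 0, 0, 0, 1], [0.003, 0.01, 0.08, 0, 0, 0, 1], [0.003, 0.01, 0.08, 0, 0, 0, 1]]

```text
time: 5.4
ee_pos: [0.559, 0.2002, 0.066]
eef_rot: [-2.222, -2.218, 0.006]
ft_force: [0.2, 0.0, -2.4]
width: 0.725
gripper_force: 40.0
```

```bash
python3 -c "
from h import *
s=ctrl.observe();print(s['ee_pos'],s['ft_force'])
im,K,T=look('wrist')
im2,_,_=look('side')
cv2.imwrite('pics/w4.png',np.hstack([cv2.resize(im[150:330,150:350],None,fx=2,fy=2),cv2.resize(im2[190:290,160:270],None,fx=3.6,fy=3.6)])[:,:,::-1])"
```

```text
[0.559  0.2002 0.066 ] [ 0.2252  0.0214 -2.4089]
```

View pics/w4.png

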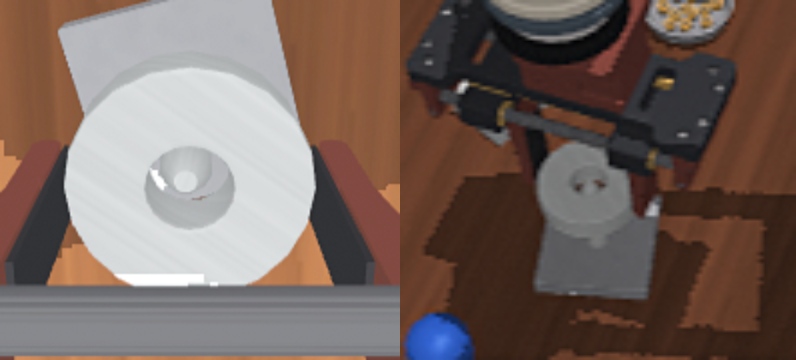

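The tip shows at crop pixel (186,182) and the hole centre at (190,187), about 1 mm off on each axis. I'll correct for that and lower.

>>> servo_tool:
  targets:
    - [[0.003, -0.003, 0.03, 0, 0, 0, 1], [0.003, -0.003, 0.07, 0, 0, 0, 1], [0.003, -0.003, 0.11, 0, 0, 0, 1], [0.003, -0.003, 0.14, 0, 0, 0, 1], [0.003, -0.003, 0.145, 0, 0, 0, 1]]

```text
time: 5.92
ee_pos: [0.5576, 0.2016, 0.022]
eef_rot: [-2.22, -2.219, 0.007]
ft_force: [0.7, -1.1, -2.2]
width: 0.724
gripper_force: 40.0
```

>>> servo_tool:
  targets:
    - [[0, 0, 0.003, 0, 0, 0, 1], [0, 0, 0.006, 0, 0, 0, 1], [0, 0, 0.009, 0, 0, 0, 1], [0, 0, 0.011, 0, 0, 0, 1], [0, 0, 0.011, 0, 0, 0, 1]]

```text
time: 6.33
ee_pos: [0.5596, 0.2021, 0.0227]
eef_rot: [2.222, 2.22, 0.001]
ft_force: [1.2, 0.5, -1.8]
width: 0.726
gripper_force: 40.0
```

>>> servo_tool:
  targets:
    - [[0, 0, 0.002, 0, 0, 0, 1], [0, 0, 0.004, 0, 0, 0, 1], [0, 0, 0.006, 0, 0, 0, 1], [0, 0, 0.007, 0, 0, 0, 1], [0, 0, 0.007, 0, 0, 0, 1]]

```text
time: 6.75
ee_pos: [0.5593, 0.202, 0.02]
eef_rot: [-2.222, -2.221, 0.0]
ft_force: [-0.3, -0.2, -1.8]
width: 0.726
gripper_force: 40.0
```

>>> servo_tool:
  targets:
    - [[0, 0, 0.002, 0, 0, 0, 1], [0, 0, 0.004, 0, 0, 0, 1], [0, 0, 0.006, 0, 0, 0, 1], [0, 0, 0.006, 0, 0, 0, 1], [0, 0, 0.006, 0, 0, 0, 1]]

```text
time: 7.17
ee_pos: [0.5595, 0.2021, 0.0192]
eef_rot: [2.222, 2.221, 0.001]
ft_force: [-3.1, -0.4, 5.1]
width: 0.726
gripper_force: 40.0
```

The ring has touched down, so I'll release it, rise, and go over to the sleeve.

>>> servo_tool:
  targets:
    - [[0, 0, 0, 0, 0, 0, 0], [0, 0, 0, 0, 0, 0, 0], [0, 0, 0, 0, 0, 0, 0], [0, 0, 0, 0, 0, 0, 0], [0, 0, 0, 0, 0, 0, 0]]

```text
time: 7.58
ee_pos: [0.5594, 0.2021, 0.0181]
eef_rot: [-2.222, -2.221, 0.0]
ft_force: [0.7, -0.8, 0.3]
width: 0.997
gripper_force: 0.0
```

>>> servo_tool:
  targets:
    - [[0, 0, -0.05, 0, 0, 0, 0], [0, 0, -0.16, 0, 0, 0, 0], [0, 0, -0.3, 0, 0, 0, 0], [0, 0, -0.43, 0, 0, 0, 0], [0, 0, -0.47, 0, 0, 0, 0]]

```text
time: 8.0
ee_pos: [0.5615, 0.2027, 0.1671]
eef_rot: [2.219, 2.217, 0.014]
ft_force: [0.9, -0.6, 1.1]
width: 1.0
gripper_force: 0.0
```

>>> servo_tool:
  targets:
    - [[0.135, -0.612, 0, 0, 0, 0, 0], [0.135, -0.612, 0, 0, 0, 0, 0], [0.135, -0.612, 0, 0, 0, 0, 0], [0.135, -0.612, 0, 0, 0, 0, 0], [0.135, -0.612, 0, 0, 0, 0, 0]]

```text
time: 8.42
ee_pos: [0.3726, 0.2433, 0.1592]
eef_rot: [-2.22, -2.221, -0.0]
ft_force: [0.3, -0.1, -0.2]
width: 1.0
gripper_force: 0.0
```

```bash
python3 -c "
from h import *
print(ctrl.observe()['ee_pos'])
wl('w5',(.006,.017,.021))
print(ctrl.observe()['ee_pos'])"
```

```text
[0.3726 0.2433 0.1592]
tcp [0.3712 0.244  0.1597]
[ 434.3  214.9 5654.    79.1] (390, 172, 88, 82) [array([0.5674, 0.2004]), array([0.5607, 0.2045]), array([0.5582, 0.2059])]
[ 247.4  180.1 1744.    90. ] (225, 155, 46, 50) [array([0.3762, 0.237 ]), array([0.3761, 0.2398]), array([0.3761, 0.2408])]
[ 464.    30.6 2360.    56.3] (432, 4, 63, 51) [array([0.5669, 0.373 ]), array([0.5602, 0.371 ]), array([0.5577, 0.3703])]
[0.3712 0.244  0.1597]
```

View pics/w5.png

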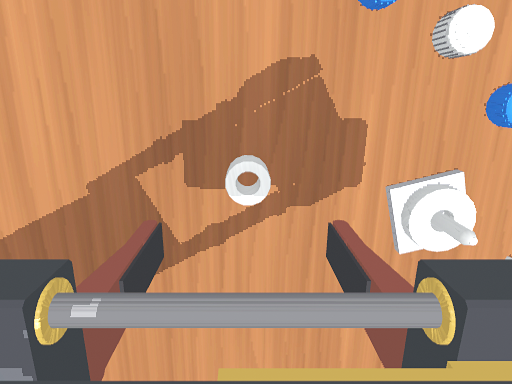

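The sleeve's silhouette is centred at (247,180), which puts it at about (0.3755, 0.242). The ring is seated on the square post at right. I'll grip the sleeve.

>>> servo_tool:
  targets:
    - [[-0.007, 0.012, 0.1, 0, 0, 0, 0], [-0.007, 0.012, 0.23, 0, 0, 0, 0], [-0.007, 0.012, 0.36, 0, 0, 0, 0], [-0.007, 0.012, 0.46, 0, 0, 0, 0], [-0.007, 0.012, 0.505, 0, 0, 0, 0]]

```text
time: 8.88
ee_pos: [0.377, 0.2391, 0.0026]
eef_rot: [-2.221, -2.219, 0.01]
ft_force: [0.5, 0.3, 0.2]
width: 1.002
gripper_force: 0.0
```

>>> servo_tool:
  targets:
    - [[0, 0, 0, 0, 0, 0, 0], [0, 0, 0, 0, 0, 0, 1], [0, 0, 0, 0, 0, 0, 1], [0, 0, 0, 0, 0, 0, 1], [0, 0, 0, 0, 0, 0, 1]]

```text
time: 9.3
ee_pos: [0.3805, 0.2411, 0.0097]
eef_rot: [2.221, 2.22, 0.005]
ft_force: [-0.9, 0.8, 0.5]
width: 0.738
gripper_force: 0.0
```

>>> servo_tool:
  targets:
    - [[0, 0, 0, 0, 0, 0, 1], [0, 0, 0, 0, 0, 0, 1], [0, 0, 0, 0, 0, 0, 1], [0, 0, 0, 0, 0, 0, 1], [0, 0, 0, 0, 0, 0, 1]]

```text
time: 9.72
ee_pos: [0.3792, 0.2407, 0.0082]
eef_rot: [-2.222, -2.221, 0.0]
ft_force: [-3.2, 0.5, 3.8]
width: 0.478
gripper_force: 40.0
```

>>> servo_tool:
  targets:
    - [[0, 0, -0.05, 0, 0, 0, 1], [0, 0, -0.15, 0, 0, 0, 1], [0, 0, -0.26, 0, 0, 0, 1], [0, 0, -0.36, 0, 0, 0, 1], [0, 0, -0.39, 0, 0, 0, 1]]

```text
time: 10.13
ee_pos: [0.3812, 0.2413, 0.1295]
eef_rot: [2.221, 2.219, 0.01]
ft_force: [0.2, 0.2, -2.0]
width: 0.475
gripper_force: 40.0
```

>>> servo_tool:
  targets:
    - [[-0.01, 0.06, 0, 0, 0, 0, 1], [-0.04, 0.18, 0, 0, 0, 0, 1], [-0.07, 0.31, 0, 0, 0, 0, 1], [-0.09, 0.43, 0, 0, 0, 0, 1], [-0.11, 0.53, 0, 0, 0, 0, 1]]

```text
time: 10.55
ee_pos: [0.5401, 0.2064, 0.1224]
eef_rot: [-2.223, -2.22, 0.003]
ft_force: [-0.5, 1.4, -1.6]
width: 0.469
gripper_force: 40.0
```

>>> servo_tool:
  targets:
    - [[-0.02, 0.07, 0, 0, 0, 0, 1], [-0.02, 0.07, 0.05, 0, 0, 0, 1], [-0.02, 0.07, 0.09, 0, 0, 0, 1], [-0.02, 0.07, 0.09, 0, 0, 0, 1], [-0.02, 0.07, 0.09, 0, 0, 0, 1]]

```text
time: 10.97
ee_pos: [0.5577, 0.2013, 0.0953]
eef_rot: [-2.22, -2.22, 0.006]
ft_force: [0.7, -0.7, -2.1]
width: 0.475
gripper_force: 40.0
```

```bash
cat >> h.py <<'E'
def both(fn,x0=160,y0=190):
    im,K,T=look('wrist');print(ctrl.observe()['ee_pos'])
    im2,_,_=look('side')
    cv2.imwrite(f'pics/{fn}.png',np.hstack([cv2.resize(im[150:330,150:350],None,fx=2,fy=2),cv2.resize(im2[y0:y0+100,x0:x0+110],None,fx=3.6,fy=3.6)])[:,:,::-1])
E
python3 -c "
from h import *
both('w6')"
```

```text
[0.5583 0.2016 0.0968]
```

View pics/w6.png

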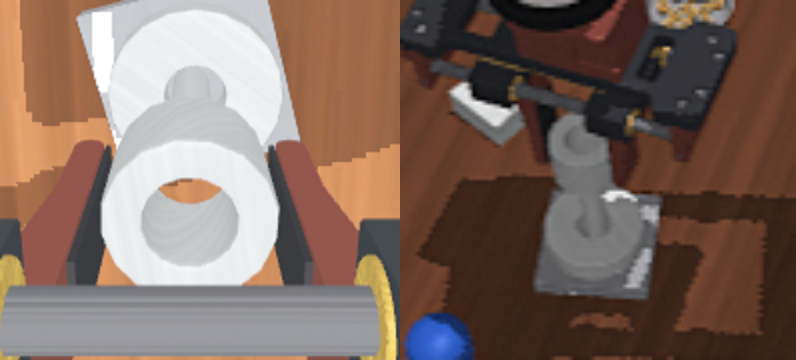

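The sleeve's top hole is centred at about crop (190,222), which is pixel (245,261). The post tip is hidden behind the sleeve, so I'll work out the sleeve's offset from the TCP.

```bash
python3 -c "
from h import *
z=tool()[2,3];print(tool()[:3,3]);px((245,261,z+.026),(245,243.5,z+.0108))"
```

```text
[0.5588 0.2018 0.0979]
(245, 261, np.float64(0.12390387723981874)) [0.5597 0.2019]
(245, 243.5, np.float64(0.10870387723981875)) [0.5597 0.2036]
```

>>> servo_tool:
  targets:
    - [[0.006, 0.002, 0, 0, 0, 0, 1], [0.006, 0.002, 0.02, 0, 0, 0, 1], [0.006, 0.002, 0.05, 0, 0, 0, 1], [0.006, 0.002, 0.08, 0, 0, 0, 1], [0.006, 0.002, 0.1, 0, 0, 0, 1]]

```text
time: 11.48
ee_pos: [0.5593, 0.2031, 0.0659]
eef_rot: [-2.221, -2.22, 0.003]
ft_force: [0.3, -0.7, -2.5]
width: 0.469
gripper_force: 40.0
```

>>> servo_tool:
  targets:
    - [[0, 0, 0, 0, 0, 0, 1], [0, 0, 0, 0, 0, 0, 1], [0, 0, 0, 0, 0, 0, 1], [0, 0, 0, 0, 0, 0, 1], [0, 0, 0, 0, 0, 0, 1]]

```text
time: 11.9
ee_pos: [0.5603, 0.2033, 0.0685]
eef_rot: [2.222, 2.22, 0.001]
ft_force: [0.5, 0.1, -3.2]
width: 0.47
gripper_force: 40.0
```

```bash
python3 -c "
from h import *
both('w7')"
```

```text
[0.5603 0.2033 0.0684]
```

View pics/w7.png

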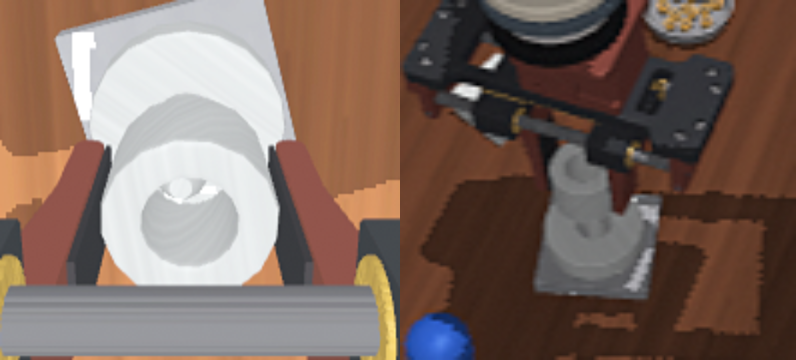

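The post tip is visible inside the sleeve at crop (181,188), which is pixel (240.5,244).

```bash
python3 -c "
from h import *
z=tool()[2,3];print(tool()[:3,3]);px((245,261,z+.026),(240.5,244,.076))"
```

```text
[0.5602 0.2033 0.0683]
(245, 261, np.float64(0.0943149138463546)) [0.5611 0.2034]
(240.5, 244, 0.076) [0.5588 0.2034]
```

>>> servo_tool:
  targets:
    - [[0, -0.007, 0.02, 0, 0, 0, 1], [0, -0.007, 0.05, 0, 0, 0, 1], [0, -0.007, 0.075, 0, 0, 0, 1], [0, -0.007, 0.088, 0, 0, 0, 1], [0, -0.007, 0.09, 0, 0, 0, 1]]

```text
time: 12.42
ee_pos: [0.5568, 0.2029, 0.0386]
eef_rot: [-2.221, -2.22, 0.005]
ft_force: [-0.6, -0.1, -1.4]
width: 0.476
gripper_force: 40.0
```

>>> servo_tool:
  targets:
    - [[0, 0, 0.002, 0, 0, 0, 1], [0, 0, 0.004, 0, 0, 0, 1], [0, 0, 0.006, 0, 0, 0, 1], [0, 0, 0.007, 0, 0, 0, 1], [0, 0, 0.007, 0, 0, 0, 1]]

```text
time: 12.83
ee_pos: [0.558, 0.2033, 0.039]
eef_rot: [2.222, 2.221, 0.001]
ft_force: [1.1, -0.3, -2.0]
width: 0.473
gripper_force: 40.0
```

>>> servo_tool:
  targets:
    - [[0, 0, 0.001, 0, 0, 0, 1], [0, 0, 0.002, 0, 0, 0, 1], [0, 0, 0.003, 0, 0, 0, 1], [0, 0, 0.003, 0, 0, 0, 1], [0, 0, 0.003, 0, 0, 0, 1]]

```text
time: 13.25
ee_pos: [0.558, 0.2033, 0.0383]
eef_rot: [2.222, 2.221, 0.001]
ft_force: [-1.2, 0.1, 0.7]
width: 0.471
gripper_force: 40.0
```

The sleeve has made contact. I'll release it, rise, and go over to the cap with the fingers at 60 mm.

>>> servo_tool:
  targets:
    - [[0, 0, 0, 0, 0, 0, 0.3], [0, 0, 0, 0, 0, 0, 0.3], [0, 0, 0, 0, 0, 0, 0.3], [0, 0, 0, 0, 0, 0, 0.3], [0, 0, 0, 0, 0, 0, 0.3]]

```text
time: 13.67
ee_pos: [0.5579, 0.2033, 0.0379]
eef_rot: [2.222, 2.221, 0.0]
ft_force: [0.1, -1.0, 0.6]
width: 0.703
gripper_force: 0.0
```

>>> servo_tool:
  targets:
    - [[0, 0, -0.04, 0, 0, 0, 0.3], [0, 0, -0.14, 0, 0, 0, 0.3], [0, 0, -0.27, 0, 0, 0, 0.3], [0, 0, -0.4, 0, 0, 0, 0.3], [0, 0, -0.42, 0, 0, 0, 0.3]]

```text
time: 14.08
ee_pos: [0.5604, 0.204, 0.1738]
eef_rot: [2.218, 2.216, 0.018]
ft_force: [0.2, 0.1, 1.9]
width: 0.698
gripper_force: 0.0
```

>>> servo_tool:
  targets:
    - [[0.56, 0.01, 0, 0, 0, 0, 0.3], [0.56, 0.01, 0, 0, 0, 0, 0.3], [0.56, 0.01, 0, 0, 0, 0, 0.3], [0.56, 0.01, 0, 0, 0, 0, 0.3], [0.56, 0.01, 0, 0, 0, 0, 0.3]]

```text
time: 14.5
ee_pos: [0.5592, 0.3779, 0.1628]
eef_rot: [-2.213, -2.225, -0.001]
ft_force: [0.9, -0.4, 1.0]
width: 0.696
gripper_force: 0.0
```

>>> servo_tool:
  targets:
    - [[0, 0, 0, 0, 0, 0, 0.3], [0, 0, 0, 0, 0, 0, 0.3], [0, 0, 0, 0, 0, 0, 0.3], [0, 0, 0, 0, 0, 0, 0.3], [0, 0, 0, 0, 0, 0, 0.3]]

```text
time: 14.92
ee_pos: [0.5615, 0.3699, 0.1646]
eef_rot: [2.224, 2.218, 0.001]
ft_force: [0.1, 0.2, 0.7]
width: 0.7
gripper_force: 0.0
```

```bash
python3 -c "
from h import *
print(ctrl.observe()['ee_pos'])
wl('w8',(.017,.0),170,smax=60)"
```

```text
[0.5615 0.3699 0.1646]
tcp [0.5614 0.3701 0.1645]
[328.5 360.5 368.5   5.2] (314, 350, 30, 19) [array([0.6584, 0.1509]), array([0.6637, 0.1349])]
[ 244.6  345.4 2082.5   90. ] (212, 328, 69, 41) [array([0.562 , 0.1722]), array([0.562 , 0.1574])]
[ 241.3  175.  1314.5   90. ] (222, 154, 40, 43) [array([0.5593, 0.3701]), array([0.5592, 0.3662])]
```

View pics/w8.png

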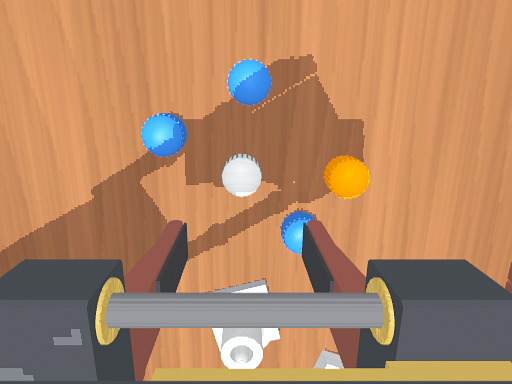

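The cap is at (241,175). The blue balls at (165,135), (250,80) and (300,232) and the orange one at (347,177) are all clear of the finger columns. I'll descend and grip the cap.

>>> servo_tool:
  targets:
    - [[0.003, -0.005, 0.1, 0, 0, 0, 0.3], [0.003, -0.005, 0.23, 0, 0, 0, 0.3], [0.003, -0.005, 0.36, 0, 0, 0, 0.3], [0.003, -0.005, 0.47, 0, 0, 0, 0.3], [0.003, -0.005, 0.525, 0, 0, 0, 0.3]]

```text
time: 15.38
ee_pos: [0.5572, 0.37, 0.0007]
eef_rot: [-2.222, -2.219, 0.011]
ft_force: [-0.5, -0.1, -0.7]
width: 0.702
gripper_force: 0.3
```

>>> servo_tool:
  targets:
    - [[0, 0, 0, 0, 0, 0, 0.3], [0, 0, 0, 0, 0, 0, 1], [0, 0, 0, 0, 0, 0, 1], [0, 0, 0, 0, 0, 0, 1], [0, 0, 0, 0, 0, 0, 1]]

```text
time: 15.8
ee_pos: [0.5599, 0.3722, 0.0073]
eef_rot: [2.222, 2.22, 0.002]
ft_force: [-1.1, -0.4, 0.6]
width: 0.439
gripper_force: 0.5
```

>>> servo_tool:
  targets:
    - [[0, 0, 0, 0, 0, 0, 1], [0, 0, 0, 0, 0, 0, 1], [0, 0, 0, 0, 0, 0, 1], [0, 0, 0, 0, 0, 0, 1], [0, 0, 0, 0, 0, 0, 1]]

```text
time: 16.22
ee_pos: [0.5599, 0.3722, 0.0072]
eef_rot: [2.222, 2.22, 0.002]
ft_force: [-0.5, -1.1, 5.5]
width: 0.419
gripper_force: 40.0
```

>>> servo_tool:
  targets:
    - [[0, 0, -0.05, 0, 0, 0, 1], [0, 0, -0.15, 0, 0, 0, 1], [0, 0, -0.27, 0, 0, 0, 1], [0, 0, -0.39, 0, 0, 0, 1], [0, 0, -0.44, 0, 0, 0, 1]]

```text
time: 16.63
ee_pos: [0.5606, 0.3731, 0.1438]
eef_rot: [2.221, 2.22, 0.01]
ft_force: [0.1, -0.3, 0.7]
width: 0.423
gripper_force: 40.0
```

>>> servo_tool:
  targets:
    - [[0, 0, 0, 0, 0, 0, 1], [0, 0, 0, 0, 0, 0, 1], [0, 0, 0, 0, 0, 0, 1], [0, 0, 0, 0, 0, 0, 1], [0, 0, 0, 0, 0, 0, 1]]

```text
time: 17.05
ee_pos: [0.5586, 0.3716, 0.1353]
eef_rot: [-2.221, -2.22, 0.007]
ft_force: [-0.9, 0.7, -0.6]
width: 0.42
gripper_force: 40.0
```

```bash
python3 -c "
from h import *
print(ctrl.observe()['ee_pos']);z=tool()[2,3]
wl('w9',(z-.006+.017,z-.006+.02),170,smax=60)"
```

```text
[0.5586 0.3716 0.1353]
tcp [0.5588 0.3717 0.1358]
[ 246.4  347.3 2749.5   90. ] (206, 328, 80, 41) [array([0.5603, 0.3106]), array([0.5603, 0.3132])]
[ 244.5  250.  5166.5    0. ] (207, 206, 76, 87) [array([0.5593, 0.37  ]), array([0.5593, 0.3715])]
```

View pics/w9.png

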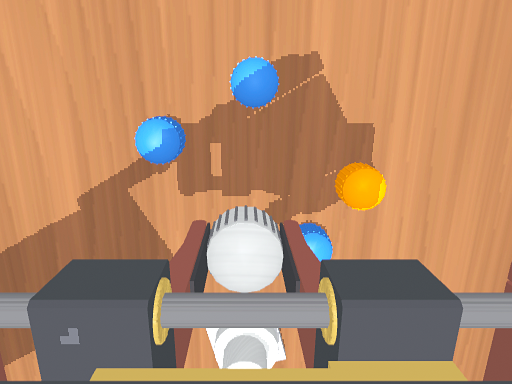

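The cap is held at pixel columns 207–283 and rows 206–293. I'll work out its offset from the TCP.

```bash
python3 -c "
from h import *
z=tool()[2,3];print(tool()[:3,3]);px((245,256,z+.019),(245,240,z-.007))"
```

```text
[0.5588 0.3717 0.1358]
(245, 256, np.float64(0.1548419751739154)) [0.5597 0.3708]
(245, 240, np.float64(0.1288419751739154)) [0.5597 0.3674]
```

>>> servo_tool:
  targets:
    - [[-0.06, 0, 0, 0, 0, 0, 1], [-0.17, -0.003, 0, 0, 0, 0, 1], [-0.29, -0.006, 0, 0, 0, 0, 1], [-0.41, -0.006, 0, 0, 0, 0, 1], [-0.51, -0.006, 0, 0, 0, 0, 1]]

```text
time: 17.52
ee_pos: [0.557, 0.2171, 0.1374]
eef_rot: [-2.222, -2.221, 0.002]
ft_force: [0.4, -0.4, -1.3]
width: 0.421
gripper_force: 40.0
```

>>> servo_tool:
  targets:
    - [[-0.048, 0, 0, 0, 0, 0, 1], [-0.048, 0, 0.05, 0, 0, 0, 1], [-0.048, 0, 0.11, 0, 0, 0, 1], [-0.048, 0, 0.15, 0, 0, 0, 1], [-0.048, 0, 0.16, 0, 0, 0, 1]]

```text
time: 17.93
ee_pos: [0.556, 0.2046, 0.0867]
eef_rot: [-2.22, -2.219, 0.007]
ft_force: [0.7, -0.5, -1.7]
width: 0.417
gripper_force: 40.0
```

>>> servo_tool:
  targets:
    - [[0, 0, 0, 0, 0, 0, 1], [0, 0, 0, 0, 0, 0, 1], [0, 0, 0, 0, 0, 0, 1], [0, 0, 0, 0, 0, 0, 1], [0, 0, 0, 0, 0, 0, 1]]

```text
time: 18.35
ee_pos: [0.558, 0.2051, 0.0913]
eef_rot: [2.221, 2.22, 0.002]
ft_force: [0.4, -0.3, -1.2]
width: 0.417
gripper_force: 40.0
```

```bash
python3 -c "
from h import *
both('w10')
z=tool()[2,3];print(tool()[:3,3])"
```

```text
[0.5579 0.205  0.0911]
[0.5578 0.2049 0.091 ]
```

View pics/w10.png

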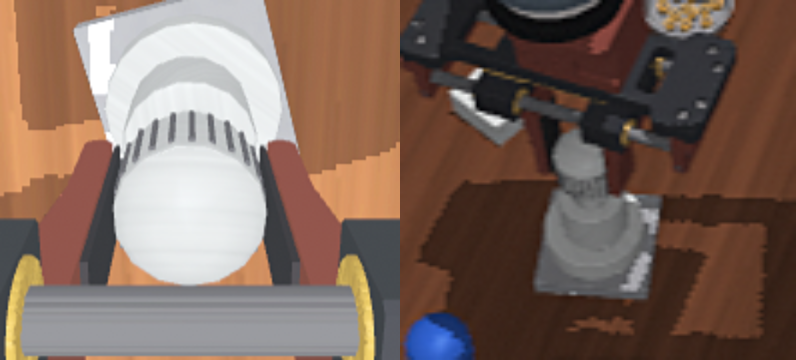

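The cap is lined up above the sleeve in both views. I'll lower it slowly and watch the force.

>>> servo_tool:
  targets:
    - [[0, 0, 0.01, 0, 0, 0, 1], [0, 0, 0.02, 0, 0, 0, 1], [0, 0, 0.03, 0, 0, 0, 1], [0, 0, 0.035, 0, 0, 0, 1], [0, 0, 0.035, 0, 0, 0, 1]]

```text
time: 18.87
ee_pos: [0.5572, 0.2046, 0.0789]
eef_rot: [-2.222, -2.22, 0.002]
ft_force: [-0.3, -0.3, -1.5]
width: 0.42
gripper_force: 40.0
```

>>> servo_tool:
  targets:
    - [[0, 0, 0.005, 0, 0, 0, 1], [0, 0, 0.012, 0, 0, 0, 1], [0, 0, 0.019, 0, 0, 0, 1], [0, 0, 0.023, 0, 0, 0, 1], [0, 0, 0.023, 0, 0, 0, 1]]

```text
time: 19.28
ee_pos: [0.5574, 0.2047, 0.0724]
eef_rot: [-2.222, -2.22, 0.001]
ft_force: [-0.6, -0.5, -1.0]
width: 0.417
gripper_force: 40.0
```

>>> servo_tool:
  targets:
    - [[0, 0, 0.002, 0, 0, 0, 1], [0, 0, 0.004, 0, 0, 0, 1], [0, 0, 0.006, 0, 0, 0, 1], [0, 0, 0.007, 0, 0, 0, 1], [0, 0, 0.007, 0, 0, 0, 1]]

```text
time: 19.7
ee_pos: [0.5577, 0.2048, 0.0712]
eef_rot: [2.222, 2.221, 0.001]
ft_force: [-1.5, -0.9, 1.7]
width: 0.424
gripper_force: 40.0
```

The cap touched down at the expected height, so it is threaded. I'll release it, then rise to the block while turning.

>>> servo_tool:
  targets:
    - [[0, 0, 0, 0, 0, 0, 0.2], [0, 0, 0, 0, 0, 0, 0.2], [0, 0, 0, 0, 0, 0, 0.2], [0, 0, 0, 0, 0, 0, 0.2], [0, 0, 0, 0, 0, 0, 0.2]]

```text
time: 20.12
ee_pos: [0.5576, 0.2047, 0.0708]
eef_rot: [2.222, 2.221, 0.0]
ft_force: [0.7, -0.5, 0.2]
width: 0.757
gripper_force: 0.0
```

>>> servo_tool:
  targets:
    - [[0, 0, -0.04, 0, 0, 0, 0], [0, 0, -0.12, 0, 0, 0, 0], [0, 0, -0.22, 0, 0, 0, 0], [0, 0, -0.3, 0, 0, 0, 0], [0, 0, -0.33, 0, 0, 0, 0]]

```text
time: 20.53
ee_pos: [0.559, 0.2052, 0.1757]
eef_rot: [2.22, 2.218, 0.01]
ft_force: [0.8, 0.4, 1.1]
width: 1.002
gripper_force: 0.0
```

>>> servo_tool:
  targets:
    - [[-0.27, 0.373, 0, 0, 0, 0.121, 0], [-0.27, 0.373, 0, 0, 0, 0.121, 0], [-0.27, 0.373, 0, 0, 0, 0.121, 0], [-0.27, 0.373, 0, 0, 0, 0.121, 0], [-0.27, 0.373, 0, 0, 0, 0.121, 0]]

```text
time: 20.95
ee_pos: [0.6711, 0.1207, 0.1676]
eef_rot: [-2.605, -1.755, 0.004]
ft_force: [0.6, 1.0, -0.2]
width: 0.998
gripper_force: 0.0
```

>>> servo_tool:
  targets:
    - [[0, 0, 0, 0, 0, 0, 0], [0, 0, 0, 0, 0, 0, 0], [0, 0, 0, 0, 0, 0, 0], [0, 0, 0, 0, 0, 0, 0], [0, 0, 0, 0, 0, 0, 0]]

```text
time: 21.37
ee_pos: [0.6688, 0.1247, 0.1705]
eef_rot: [2.6, 1.763, 0.001]
ft_force: [0.6, -0.8, -0.3]
width: 1.0
gripper_force: 0.0
```

```bash
python3 -c "
from h import *
s=ctrl.observe();print(s['ee_pos'],s['eef_rot'])
im=wl('w11',(.011,.022),190)
# hole: dark/brown contour inside block
_,K,T=None,ctrl.calibration('wrist')['mtx'],tool()@ctrl.calibration('wrist')['mount']
H=hsv(im);m=((H[...,1]<60)&(H[...,2]>150)).astype(np.uint8)
cs,h=cv2.findContours(m,cv2.RETR_CCOMP,cv2.CHAIN_APPROX_NONE)
for c,k in zip(cs,h[0]):
    if k[3]>=0 and cv2.contourArea(c)>60:
        (e,ax,a)=cv2.fitEllipse(c);print('hole',e,ax,cast(e,K,T,.022)[:2])
"
```

```text
[0.6688 0.1247 0.1705] [2.6001 1.7628 0.0011]
tcp [0.669  0.1245 0.1704]
[206.9 286.5 497.   90. ] (182, 279, 51, 14) [array([0.5831, 0.0197]), array([0.5869, 0.0256])]
[ 243.3  175.4 2305.    90. ] (219, 151, 49, 51) [array([0.6676, 0.1223]), array([0.6686, 0.1247])]
[473.1 141.6 704.5  85.8] (466, 92, 15, 102) [array([0.8897, 0.0703]), array([0.8831, 0.0745])]
[  98.7  143.1 7009.    51.8] (42, 87, 118, 102) [array([0.548 , 0.2051]), array([0.553 , 0.2047])]
hole (243.6114501953125, 174.4284210205078) (16.77888298034668, 21.05552864074707) [0.6694 0.1253]
```

The block is square to the gripper in this view, at about (0.6685, 0.1235). I'll grip it and lift.

>>> servo_tool:
  targets:
    - [[-0.003, 0, 0.1, 0, 0, 0, 0], [-0.003, 0, 0.23, 0, 0, 0, 0], [-0.003, 0, 0.36, 0, 0, 0, 0], [-0.003, 0, 0.48, 0, 0, 0, 0], [-0.003, 0, 0.543, 0, 0, 0, 0]]

```text
time: 21.83
ee_pos: [0.6661, 0.1229, 0.0013]
eef_rot: [-2.599, -1.76, 0.009]
ft_force: [-1.4, -0.3, -1.3]
width: 1.004
gripper_force: 0.0
```

>>> servo_tool:
  targets:
    - [[0, 0, 0, 0, 0, 0, 0], [0, 0, 0, 0, 0, 0, 1], [0, 0, 0, 0, 0, 0, 1], [0, 0, 0, 0, 0, 0, 1], [0, 0, 0, 0, 0, 0, 1]]

```text
time: 22.25
ee_pos: [0.6695, 0.123, 0.0079]
eef_rot: [2.601, 1.761, 0.002]
ft_force: [-0.4, 0.9, 0.7]
width: 0.733
gripper_force: 0.0
```

>>> servo_tool:
  targets:
    - [[0, 0, 0, 0, 0, 0, 1], [0, 0, 0, 0, 0, 0, 1], [0, 0, 0, 0, 0, 0, 1], [0, 0, 0, 0, 0, 0, 1], [0, 0, 0, 0, 0, 0, 1]]

```text
time: 22.67
ee_pos: [0.669, 0.1231, 0.0072]
eef_rot: [-2.601, -1.761, 0.0]
ft_force: [-1.5, 0.1, 1.9]
width: 0.521
gripper_force: 40.0
```

>>> servo_tool:
  targets:
    - [[0, 0, -0.05, 0, 0, 0, 1], [0, 0, -0.15, 0, 0, 0, 1], [0, 0, -0.27, 0, 0, 0, 1], [0, 0, -0.37, 0, 0, 0, 1], [0, 0, -0.41, 0, 0, 0, 1]]

```text
time: 23.08
ee_pos: [0.6709, 0.1229, 0.1367]
eef_rot: [2.598, 1.759, 0.011]
ft_force: [1.5, -0.3, -0.8]
width: 0.52
gripper_force: 40.0
```

>>> servo_tool:
  targets:
    - [[-0.06, 0, 0, 0, 0, 0, 1], [-0.18, 0.01, 0, 0, 0, 0, 1], [-0.3, 0.02, 0, 0, 0, 0, 1], [-0.42, 0.03, 0, 0, 0, 0, 1], [-0.55, 0.04, 0, 0, 0, 0, 1]]

```text
time: 23.5
ee_pos: [0.6179, -0.0358, 0.1288]
eef_rot: [-2.6, -1.762, 0.002]
ft_force: [1.0, -0.5, -2.2]
width: 0.52
gripper_force: 40.0
```

>>> servo_tool:
  targets:
    - [[-0.13, 0.005, 0, 0, 0, 0, 1], [-0.26, 0.01, 0, 0, 0, 0, 1], [-0.39, 0.02, 0, 0, 0, 0, 1], [-0.51, 0.03, 0, 0, 0, 0, 1], [-0.6, 0.038, 0, 0, 0, 0, 1]]

```text
time: 23.92
ee_pos: [0.5609, -0.209, 0.1291]
eef_rot: [-2.603, -1.758, 0.002]
ft_force: [0.2, 0.3, -2.3]
width: 0.519
gripper_force: 40.0
```

>>> servo_tool:
  targets:
    - [[-0.1, 0, 0, 0, 0, 0, 1], [-0.2, 0, 0, 0, 0, 0, 1], [-0.26, 0, 0, 0, 0, 0, 1], [-0.26, 0, 0, 0, 0, 0, 1], [-0.26, 0, 0, 0, 0, 0, 1]]

```text
time: 24.33
ee_pos: [0.5329, -0.2792, 0.129]
eef_rot: [-2.602, -1.757, 0.001]
ft_force: [-0.1, -0.1, -2.8]
width: 0.52
gripper_force: 40.0
```

```bash
cat >> h.py <<'E'
def holes(z,im,v=150,amin=60):
    c0=ctrl.calibration('wrist');K=c0['mtx'];T=tool()@c0['mount'];H=hsv(im)
    cs,h=cv2.findContours(((H[...,1]<70)&(H[...,2]>v)).astype(np.uint8),cv2.RETR_CCOMP,cv2.CHAIN_APPROX_NONE)
    for c,k in zip(cs,h[0]):
        if k[3]>=0 and cv2.contourArea(c)>amin:
            (e,ax,a)=cv2.fitEllipse(c);print('hole',np.round(e,1),np.round(ax,1),cast(e,K,T,z)[:2])
E
python3 -c "
from h import *
z=tool()[2,3]
for v in (90,140):
    im=wl('w12',(.006,.012,z-.007+.011),v,400,70)
    holes(z+.015,im,v)
im=cv2.imread('pics/w12.png');g=cv2.cvtColor(im,cv2.COLOR_BGR2GRAY)
for r in range(60,180,5): print(r,g[r,196:300:5])
"
```

```text
tcp [ 0.5334 -0.2783  0.1292]
[ 494.1  309.8 1157.    90. ] (475, 293, 37, 36) [array([ 0.7169, -0.4968]), array([ 0.7136, -0.4908]), array([ 0.6478, -0.3703])]
[  33.7  318.2 2981.5    1.2] (0, 293, 70, 50) [array([ 0.2815, -0.3319]), array([ 0.2873, -0.3294]), array([ 0.4054, -0.2785])]
[  244.5   270.8 20741.     90. ] (141, 196, 208, 132) [array([ 0.5001, -0.3622]), array([ 0.5014, -0.359 ]), array([ 0.5271, -0.2954])]
[  72.7  205.  2513.5   50.2] (41, 177, 64, 58) [array([ 0.3792, -0.2409]), array([ 0.383 , -0.2402]), array([ 0.4598, -0.2279])]
[ 242.1  124.8 5781.5   90. ] (200, 82, 86, 87) [array([ 0.5505, -0.2318]), array([ 0.5507, -0.2314]), array([ 0.5552, -0.2228])]
hole [244.5 242.4] [21.8 35.6] [ 0.5357 -0.2743]
hole [ 74.3 205.2] [11.1 20.8] [ 0.4678 -0.2263]
tcp [ 0.5337 -0.2778  0.1294]
[ 243.3  314.7 3001.5    0. ] (141, 307, 208, 16) [array([ 0.4812, -0.407 ]), array([ 0.4828, -0.4029]), array([ 0.5167, -0.32  ])]
[ 245.4  244.2 9170.    90. ] (196, 196, 100, 97) [array([ 0.512 , -0.3356]), array([ 0.513, -0.333]), array([ 0.5339, -0.2802])]
[  72.8  205.9 2501.5  
[... 1810 characters left out ...]
5 184 185 179 230 178 185 184 186 185 184 185 187
  96  97 101]
145 [ 95 147 185 186 186 184 186 184 183 175 183 183 184 186 183 183 183  96
  96  97  99]
150 [ 94 141 105 186 184 184 186 186 183 184 184 184 183 185 183 180 183 100
 100  97  97]
155 [ 98 141 102 155 184 184 185 184 183 183 183 183 183 183 183 183 100 100
 101  96  97]
160 [100  96  96 105 161 183 184 183 183 183 182 183 183 183 186  89  95 101
 100  96  98]
165 [103  98  95 107 105 101 189 182 182 183 183 185 184 116  98  96  94 102
  99 100  96]
170 [103  97  95  97 106 101 100  96 102 104 101  95 101  99 100  98  93  97
 100 102  96]
175 [106 102  98  97 108 104 103  97 103 100 104  98  96  98 101 101  94  94
  98  99  97]
```

The foot centre is at pixel (242,125.5), which gives (0.5506, -0.2316). The bright tip is near (241,138). I'll move the block just above the tip and check numerically.

>>> servo_tool:
  targets:
    - [[0.04, -0.004, 0, 0, 0, 0, 1], [0.1, -0.004, 0.02, 0, 0, 0, 1], [0.15, -0.004, 0.06, 0, 0, 0, 1], [0.167, -0.004, 0.11, 0, 0, 0, 1], [0.167, -0.004, 0.132, 0, 0, 0, 1]]

```text
time: 24.85
ee_pos: [0.5515, -0.228, 0.0884]
eef_rot: [-2.596, -1.765, 0.001]
ft_force: [0.0, 0.3, -2.6]
width: 0.517
gripper_force: 40.0
```

>>> servo_tool:
  targets:
    - [[0, 0, 0, 0, 0, 0, 1], [0, 0, 0, 0, 0, 0, 1], [0, 0, 0, 0, 0, 0, 1], [0, 0, 0.03, 0, 0, 0, 1], [0, 0, 0.03, 0, 0, 0, 1]]

```text
time: 25.27
ee_pos: [0.5508, -0.2318, 0.0804]
eef_rot: [-2.602, -1.76, 0.001]
ft_force: [-1.1, -0.0, -2.3]
width: 0.518
gripper_force: 40.0
```

```bash
python3 -c "
from h import *
s=ctrl.observe();print(s['ee_pos'],s['ft_force'])
im,K,T=look('wrist','w13');g=cv2.cvtColor(im,cv2.COLOR_RGB2GRAY)
px((241,137,.076))
for r in range(214,278,3): print(r,g[r,217:277:3])
"
```

```text
[ 0.5508 -0.2318  0.0804] [-1.0946 -0.042  -2.326 ]
(241, 137, 0.076) [ 0.5697 -0.1814]
214 [220 220 220 220 220 220 220 220 220 220 220 220 220 220 220 220 220 220
 220 220]
217 [218 218 218 218 218 218 218 218 218 218 218 218 218 217 218 218 218 218
 218 218]
220 [221 221 221 221 221 221 221 221 221 221 221 221 220 220 220 220 220 220
 219 220]
223 [222 222 221 221 221 221 221 221 221 221 221 221 220 220 220 220 220 220
 220 220]
226 [218 218 218 218 218 218 218 218 218 218 218 218 218 218 218 218 218 217
 217 217]
229 [216 215 215 215 215 216 216 216 216 216 216 216 216 215 216 216 216 215
 215 216]
232 [216 216 216 216 216 216 218 192 196 198 194 193 211 215 214 213 213 213
 213 213]
235 [220 221 221 221 222 182 186 210 221 221 210 187 166 236 209 220 220 220
 220 220]
238 [219 219 219 216 251 254 174 222 220 223 227 177 251 250 250 195 219 219
 219 219]
241 [217 217 218 203 249 248 249 173 222 222 175 249 250 250 248 252 210 217
 218 218]
244 [219 219 201 167 189 232 251 249 251 250 252 251 254 213 152 172 202 217
 216 217]
247 [216 218 173 167 173 136 147 141 141 145 146 141 14
[... 201 characters left out ...]
219]
256 [217 217 185 171 175 176 177 179 180 180 179 180 179 178 176 171 162 206
 217 216]
259 [219 219 211 170 172 175 177 177 178 178 178 177 176 174 173 170 189 217
 220 220]
262 [219 219 209 169 175 178 179 180 181 180 181 180 179 178 175 171 211 220
 220 220]
265 [219 219 220 211 175 178 179 181 182 182 182 181 179 179 176 212 216 219
 219 219]
268 [222 222 222 222 215 175 180 181 181 180 180 180 179 177 215 217 221 221
 221 221]
271 [221 221 221 221 220 215 215 188 180 181 179 178 214 215 219 219 219 219
 219 219]
274 [216 216 216 216 216 216 215 212 211 211 211 212 215 216 216 216 216 215
 216 215]
277 [217 217 217 217 217 217 216 216 217 217 217 217 217 216 216 216 215 216
 216 216]
```

```bash
python3 -c "
from h import *
z=tool()[2,3];print(tool()[:3,3]);px((245,252,z+.015),(242.5,238,.076))"
```

```text
[ 0.5506 -0.2318  0.0805]
(245, 252, np.float64(0.09552987725616856)) [ 0.5513 -0.2326]
(242.5, 238, 0.076) [ 0.5496 -0.2332]
```

The block is within 2 mm. I'll correct and lower.

>>> servo_tool:
  targets:
    - [[-0.004, -0.005, 0.02, 0, 0, 0, 1], [-0.004, -0.005, 0.06, 0, 0, 0, 1], [-0.004, -0.005, 0.11, 0, 0, 0, 1], [-0.004, -0.005, 0.16, 0, 0, 0, 1], [-0.004, -0.005, 0.185, 0, 0, 0, 1]]

```text
time: 25.73
ee_pos: [0.5479, -0.2316, 0.0225]
eef_rot: [-2.599, -1.759, 0.003]
ft_force: [-0.1, 0.4, -2.2]
width: 0.519
gripper_force: 40.0
```

>>> servo_tool:
  targets:
    - [[0, 0, 0.002, 0, 0, 0, 1], [0, 0, 0.006, 0, 0, 0, 1], [0, 0, 0.01, 0, 0, 0, 1], [0, 0, 0.013, 0, 0, 0, 1], [0, 0, 0.013, 0, 0, 0, 1]]

```text
time: 26.15
ee_pos: [0.5497, -0.2324, 0.0227]
eef_rot: [2.601, 1.76, 0.001]
ft_force: [-0.0, 0.7, -2.9]
width: 0.524
gripper_force: 40.0
```

>>> servo_tool:
  targets:
    - [[0, 0, 0.002, 0, 0, 0, 1], [0, 0, 0.004, 0, 0, 0, 1], [0, 0, 0.006, 0, 0, 0, 1], [0, 0, 0.006, 0, 0, 0, 1], [0, 0, 0.006, 0, 0, 0, 1]]

```text
time: 26.57
ee_pos: [0.5492, -0.2321, 0.0201]
eef_rot: [-2.602, -1.761, 0.0]
ft_force: [-0.5, 0.4, -2.5]
width: 0.518
gripper_force: 40.0
```

>>> servo_tool:
  targets:
    - [[0, 0, 0.002, 0, 0, 0, 1], [0, 0, 0.003, 0, 0, 0, 1], [0, 0, 0.004, 0, 0, 0, 1], [0, 0, 0.004, 0, 0, 0, 1], [0, 0, 0.004, 0, 0, 0, 1]]

```text
time: 26.98
ee_pos: [0.5493, -0.2322, 0.0192]
eef_rot: [2.602, 1.761, 0.0]
ft_force: [-1.4, 1.3, -0.6]
width: 0.519
gripper_force: 40.0
```

The block is down. I'll release it, rise, and move over the nut.

>>> servo_tool:
  targets:
    - [[0, 0, 0, 0, 0, 0, 0], [0, 0, 0, 0, 0, 0, 0], [0, 0, 0, 0, 0, 0, 0], [0, 0, 0, 0, 0, 0, 0], [0, 0, 0, 0, 0, 0, 0]]

```text
time: 27.4
ee_pos: [0.5494, -0.2322, 0.0191]
eef_rot: [2.601, 1.761, 0.0]
ft_force: [-0.0, -0.3, 0.2]
width: 0.86
gripper_force: 0.0
```

>>> servo_tool:
  targets:
    - [[0, 0, -0.05, 0, 0, 0, 0], [0, 0, -0.16, 0, 0, 0, 0], [0, 0, -0.3, 0, 0, 0, 0], [0, 0, -0.43, 0, 0, 0, 0], [0, 0, -0.49, 0, 0, 0, 0]]

```text
time: 27.82
ee_pos: [0.5507, -0.2328, 0.1726]
eef_rot: [2.596, 1.757, 0.006]
ft_force: [0.3, -0.4, 1.2]
width: 0.998
gripper_force: 0.0
```

>>> servo_tool:
  targets:
    - [[-0.241, -0.5, 0, 0, 0, 0, 0], [-0.241, -0.5, 0, 0, 0, 0, 0], [-0.241, -0.5, 0, 0, 0, 0, 0], [-0.241, -0.5, 0, 0, 0, 0, 0], [-0.241, -0.5, 0, 0, 0, 0, 0]]

```text
time: 28.23
ee_pos: [0.378, -0.2436, 0.1659]
eef_rot: [-2.604, -1.757, 0.003]
ft_force: [0.3, -0.3, -0.5]
width: 1.004
gripper_force: 0.0
```

>>> servo_tool:
  targets:
    - [[0, 0, 0, 0, 0, 0, 0], [0, 0, 0, 0, 0, 0, 0], [0, 0, 0, 0, 0, 0, 0], [0, 0, 0, 0, 0, 0, 0], [0, 0, 0, 0, 0, 0, 0]]

```text
time: 28.65
ee_pos: [0.384, -0.2434, 0.1657]
eef_rot: [-2.6, -1.762, 0.0]
ft_force: [-0.9, -0.7, -0.3]
width: 1.0
gripper_force: 0.0
```

```bash
python3 -c "
from h import *
im=wl('w14',(.01,.02),205,400,50); holes(.02,im,150)
H=hsv(im);c0=ctrl.calibration('wrist');T=tool()@c0['mount']
for v in (150,205,230):
  for b in blobs((H[...,1]<50)&(H[...,2]>v),900,4000):
    w=np.array([cast(p[0],c0['mtx'],T,.02)[:2] for p in b[4]],np.float32)*1000
    ap=cv2.approxPolyDP(w.reshape(-1,1,2),4,True)[:,0]
    d=np.roll(ap,-1,0)-ap;print(v,np.round(b[:3]),[(round(float(np.hypot(*q)),1),round(float(np.degrees(np.arctan2(q[1],q[0]))%180),1)) for q in d],ap.mean(0))
"
```

```text
tcp [ 0.3838 -0.2434  0.1656]
[ 454.3  231.2 1984.5   45. ] (427, 208, 62, 52) [array([ 0.5654, -0.3822]), array([ 0.5606, -0.3758])]
[ 242.3  173.8 1634.    82.9] (220, 150, 46, 49) [array([ 0.3826, -0.2429]), array([ 0.3835, -0.2408])]
[ 409.2   97.8 5243.    90. ] (368, 58, 84, 80) [array([ 0.5548, -0.2333]), array([ 0.5503, -0.2315])]
hole [242.6 171.4] [18.7 22.5] [ 0.3845 -0.2388]
150 [ 453.  231. 2096.] [(16.1, 24.4), (15.1, 69.1), (33.9, 111.7), (12.5, 142.2), (23.7, 73.1), (15.0, 25.2), (17.9, 165.2), (34.5, 126.6), (20.9, 158.2)] [ 558.8802 -375.2065]
150 [ 242.  172. 1778.] [(21.8, 16.0), (29.8, 72.8), (23.0, 137.4), (23.3, 15.9), (27.7, 75.1), (23.8, 134.6)] [ 384.2877 -239.9962]
205 [ 454.  231. 1984.] [(14.9, 17.9), (13.5, 124.5), (4.9, 39.9), (13.5, 124.3), (13.5, 124.3), (11.0, 61.4), (12.1, 125.2), (6.7, 76.7), (38.6, 122.6), (24.7, 71.0), (20.5, 17.7), (12.3, 153.2), (35.4, 127.5), (14.9, 158.2)] [ 554.4987 -370.3915]
205 [ 242.  174. 1634.] [(21.9, 16.1), (21.8, 72.2), (26.4, 130.6), (23.9, 17.8), (24.8, 75.8), (24.0, 139.7)] [ 383.4101 -240.4587]
230 [ 459.  234. 1404.] [(21.0, 158.2), (18.9, 25.8), (19.9, 71.4), (18.3, 115.2), (6.2, 158.2), (15.1, 81.8), (15.8, 43.3), (14.0, 11.1), (12.3, 153.2), (17.7, 121.0)] [ 564.1693 -382.2037]
230 [ 242.  174. 1597.] [(22.6, 14.7), (24.9, 73.8), (24.3, 136.0), (23.9, 17.8), (23.8, 76.1), (23.5, 136.7)] [ 383.4537 -241.1932]
```

View pics/w14.png

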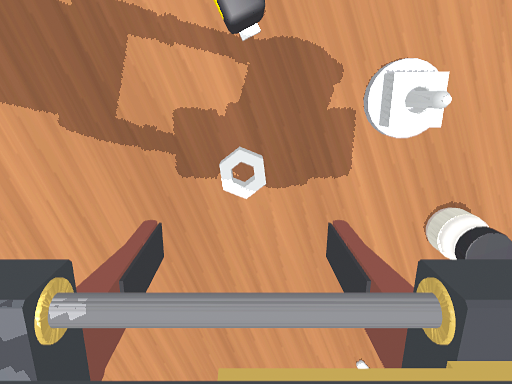

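The nut is at (242,174) with its flats along about 15.7°, 75.7° and 135.7°. The block is seated on the round post at (415,98). I'll turn by 7.5° and grip the nut.

>>> servo_tool:
  targets:
    - [[0, -0.003, 0.05, 0, 0, -0.02, 0], [0, -0.003, 0.17, 0, 0, -0.042, 0], [0, -0.003, 0.3, 0, 0, -0.042, 0], [0, -0.003, 0.43, 0, 0, -0.042, 0], [0, -0.003, 0.525, 0, 0, -0.042, 0]]

```text
time: 29.12
ee_pos: [0.3815, -0.2422, 0.0049]
eef_rot: [-2.477, -1.928, 0.001]
ft_force: [-0.5, 0.2, -1.1]
width: 0.999
gripper_force: 0.0
```

>>> servo_tool:
  targets:
    - [[0, 0, 0, 0, 0, 0, 0], [0, 0, 0, 0, 0, 0, 1], [0, 0, 0, 0, 0, 0, 1], [0, 0, 0, 0, 0, 0, 1], [0, 0, 0, 0, 0, 0, 1]]

```text
time: 29.53
ee_pos: [0.3834, -0.2439, 0.0105]
eef_rot: [2.478, 1.927, 0.001]
ft_force: [0.3, -0.0, -0.2]
width: 0.736
gripper_force: 0.0
```

>>> servo_tool:
  targets:
    - [[0, 0, 0, 0, 0, 0, 1], [0, 0, 0, 0, 0, 0, 1], [0, 0, 0, 0, 0, 0, 1], [0, 0, 0, 0, 0, 0, 1], [0, 0, 0, 0, 0, 0, 1]]

```text
time: 29.95
ee_pos: [0.3825, -0.2433, 0.0088]
eef_rot: [2.479, 1.928, 0.0]
ft_force: [0.3, 0.4, 1.9]
width: 0.477
gripper_force: 40.0
```

>>> servo_tool:
  targets:
    - [[0, 0, -0.05, 0, 0, 0, 1], [0, 0, -0.15, 0, 0, 0, 1], [0, 0, -0.27, 0, 0, 0, 1], [0, 0, -0.37, 0, 0, 0, 1], [0, 0, -0.41, 0, 0, 0, 1]]

```text
time: 30.37
ee_pos: [0.3835, -0.2441, 0.136]
eef_rot: [2.475, 1.925, 0.003]
ft_force: [-0.1, -0.5, -0.9]
width: 0.475
gripper_force: 40.0
```

>>> servo_tool:
  targets:
    - [[0.02, 0.06, 0, 0, 0, 0, 1], [0.06, 0.18, 0, 0, 0, 0, 1], [0.1, 0.31, 0, 0, 0, 0, 1], [0.14, 0.43, 0, 0, 0, 0, 1], [0.171, 0.531, 0, 0, 0, 0, 1]]

```text
time: 30.78
ee_pos: [0.5511, -0.2319, 0.1293]
eef_rot: [-2.478, -1.928, 0.001]
ft_force: [0.3, -0.1, -1.2]
width: 0.471
gripper_force: 40.0
```

>>> servo_tool:
  targets:
    - [[0, 0, 0, 0, 0, 0, 1], [0, 0, 0.04, 0, 0, 0, 1], [0, 0, 0.09, 0, 0, 0, 1], [0, 0, 0.13, 0, 0, 0, 1], [0, 0, 0.148, 0, 0, 0, 1]]

```text
time: 31.2
ee_pos: [0.5472, -0.2323, 0.0836]
eef_rot: [-2.478, -1.925, 0.003]
ft_force: [0.4, 0.5, -1.1]
width: 0.472
gripper_force: 40.0
```

>>> servo_tool:
  targets:
    - [[0, 0, 0, 0, 0, 0, 1], [0, 0, 0, 0, 0, 0, 1], [0, 0, 0, 0, 0, 0, 1], [0, 0, 0, 0, 0, 0, 1], [0, 0, 0, 0, 0, 0, 1]]

```text
time: 31.62
ee_pos: [0.5497, -0.233, 0.0882]
eef_rot: [2.479, 1.927, 0.001]
ft_force: [-0.0, -0.6, -0.4]
width: 0.471
gripper_force: 40.0
```

```bash
python3 -c "
from h import *
s=ctrl.observe();print(s['ee_pos'],s['ft_force'])
im,K,T=look('wrist','w15');g=cv2.cvtColor(im,cv2.COLOR_RGB2GRAY)
for r in range(214,278,3): print(r,g[r,214:280:3])
"
```

```text
[ 0.5497 -0.233   0.0882] [-0.0304 -0.6241 -0.4145]
214 [183 218 217 217 217 217 217 217 217 217 217 216 217 217 217 217 217 217
 217 218 206 169]
217 [217 217 217 217 217 217 217 217 216 217 217 217 217 217 217 217 217 217
 217 217 216 218]
220 [217 217 217 217 217 217 217 217 217 217 207 217 217 217 217 217 217 217
 217 217 217 217]
223 [217 217 217 217 217 217 217 217 219 196 198 192 204 218 217 217 217 216
 217 217 216 217]
226 [217 217 217 217 217 217 219 178 191 216 217 206 189 170 217 217 217 217
 217 217 217 217]
229 [217 217 217 217 217 217 218 167 186 217 215 218 183 163 215 214 217 217
 217 217 217 217]
232 [217 217 217 163 212 212 213 214 169 217 219 223 165 219 216 215 215 160
 218 217 217 217]
235 [217 217 217 151 255 255 255 210 213 212 189 211 214 212 213 213 214 153
 218 217 217 217]
238 [217 217 217 152 131 159 248 249 252 247 246 230 225 217 216 216 215 153
 218 217 217 217]
241 [217 217 217 150 176 151 141 140 144 141 142 132 130 141 139 136 175 155
 218 217 217 217]
244 [217 217 217 151 175 175 174 145 146 146 142 138 131 139 175 174 174 159
 218 217 217 217]
247
[... 341 characters left out ...]
2 173 174 169 194
 217 217 217 217]
259 [217 217 216 217 218 207 168 172 174 173 171 172 174 174 169 195 218 217
 217 217 217 217]
262 [217 217 217 217 217 217 218 207 168 173 174 176 170 195 216 217 217 217
 217 217 217 217]
265 [217 217 217 217 217 217 217 217 218 207 168 170 217 217 217 217 217 217
 217 217 217 217]
268 [217 217 217 217 217 217 217 217 217 217 218 217 217 217 217 217 217 217
 217 217 217 218]
271 [208 218 217 217 217 217 217 217 217 217 217 217 217 217 217 217 217 217
 217 217 223 141]
274 [134 143 209 218 217 217 217 217 217 217 217 216 217 217 217 217 217 218
 223 147 137 137]
277 [134 137 150 149 209 218 217 217 217 216 217 217 217 216 217 217 222 144
 140 142 138 138]
```

```bash
python3 -c "
from h import *
z=tool()[2,3];px((244.5,243.5,z+.0112),(244.5,229,.076))"
```

```text
(244.5, 243.5, np.float64(0.09914862358285144)) [ 0.5508 -0.231 ]
(244.5, 229, 0.076) [ 0.5505 -0.2327]
```

The nut is within 2 mm, so I'll lower it onto the block.

>>> servo_tool:
  targets:
    - [[-0.003, 0, 0.01, 0, 0, 0, 1], [-0.003, 0, 0.04, 0, 0, 0, 1], [-0.003, 0, 0.08, 0, 0, 0, 1], [-0.003, 0, 0.12, 0, 0, 0, 1], [-0.003, 0, 0.135, 0, 0, 0, 1]]

```text
time: 32.08
ee_pos: [0.5477, -0.2329, 0.0428]
eef_rot: [-2.477, -1.926, 0.003]
ft_force: [-2.7, 0.9, 28.0]
width: 0.474
gripper_force: 40.0
```

>>> servo_tool:
  targets:
    - [[0, 0, 0.002, 0, 0, 0, 1], [0, 0, 0.006, 0, 0, 0, 1], [0, 0, 0.01, 0, 0, 0, 1], [0, 0, 0.012, 0, 0, 0, 1], [0, 0, 0.012, 0, 0, 0, 1]]

```text
time: 32.5
ee_pos: [0.5492, -0.2336, 0.043]
eef_rot: [2.48, 1.929, 0.0]
ft_force: [0.0, -0.3, -0.6]
width: 0.473
gripper_force: 40.0
```

>>> servo_tool:
  targets:
    - [[0, 0, 0.002, 0, 0, 0, 1], [0, 0, 0.004, 0, 0, 0, 1], [0, 0, 0.005, 0, 0, 0, 1], [0, 0, 0.005, 0, 0, 0, 1], [0, 0, 0.005, 0, 0, 0, 1]]

```text
time: 32.92
ee_pos: [0.5493, -0.2337, 0.0429]
eef_rot: [2.479, 1.928, 0.001]
ft_force: [-1.8, 1.5, 5.4]
width: 0.477
gripper_force: 40.0
```

It is seated. I'll release, rise and back off.

>>> servo_tool:
  targets:
    - [[0, 0, 0, 0, 0, 0, 0], [0, 0, 0, 0, 0, 0, 0], [0, 0, 0, 0, 0, 0, 0], [0, 0, 0, 0, 0, 0, 0], [0, 0, 0, 0, 0, 0, 0]]

```text
time: 33.33
ee_pos: [0.5491, -0.2336, 0.0412]
eef_rot: [-2.48, -1.928, 0.0]
ft_force: [0.6, 0.1, 0.5]
width: 0.812
gripper_force: 0.0
```

>>> servo_tool:
  targets:
    - [[0, 0, -0.05, 0, 0, 0, 0], [0, 0, -0.16, 0, 0, 0, 0], [0, 0, -0.3, 0, 0, 0, 0], [0, 0, -0.43, 0, 0, 0, 0], [0, 0, -0.55, 0, 0, 0, 0]]

```text
time: 33.75
ee_pos: [0.549, -0.2335, 0.2088]
eef_rot: [2.479, 1.928, 0.001]
ft_force: [0.7, -0.2, 0.5]
width: 1.001
gripper_force: 0.0
```

>>> servo_tool:
  targets:
    - [[0, -0.6, 0, 0, 0, 0, 0], [0, -0.6, 0, 0, 0, 0, 0], [0, -0.6, 0, 0, 0, 0, 0], [0, -0.6, 0, 0, 0, 0, 0], [0, -0.6, 0, 0, 0, 0, 0]]

```text
time: 34.17
ee_pos: [0.3712, -0.1882, 0.2067]
eef_rot: [2.48, 1.928, -0.001]
ft_force: [0.4, -0.6, 0.7]
width: 0.999
gripper_force: 0.0
```

>>> servo_tool:
  targets:
    - [[0, 0, 0, 0, 0, 0, 0], [0, 0, 0, 0, 0, 0, 0], [0, 0, 0, 0, 0, 0, 0], [0, 0, 0, 0, 0, 0, 0], [0, 0, 0, 0, 0, 0, 0]]

```text
time: 34.58
ee_pos: [0.3754, -0.1894, 0.206]
eef_rot: [-2.479, -1.929, 0.001]
ft_force: [0.0, 0.1, -0.4]
width: 1.0
gripper_force: 0.0
```

```bash
python3 - <<'E'
from h import *
s=ctrl.observe();print(s['time'],s['ee_pos'])
def px2(P,n):
    c=ctrl.calibration(n);p=np.linalg.inv(c['pose'])@np.r_[P,1];K=c['mtx']
    return np.array([K[0,0]*p[0]/-p[2]+K[0,2],-K[1,1]*p[1]/-p[2]+K[1,2]])
S={}
for n in('top','side'):
    a,_,_=look(n,n+'F');b=cv2.imread(f'pics/{n}0.png')[:,:,::-1]
    d=(np.abs(a.astype(int)-b).max(2)>60)
    for nm,P in dict(jar=(.56,-.378,.03),carton=(.673,-.135,.02),tape=(.435,-.093,.025),blue1=(.487,.41,.017),blue2=(.567,.456,.017),blue3=(.62,.309,.017),orange=(.663,.37,.017)).items():
        u,v=px2(P,n).astype(int);print(n,nm,(u,v),'changed',d[v-14:v+14,u-14:u+14].mean().round(2))
    H=hsv(a)
    for nm,P in dict(sq=(.5588,.2035,.064),rd=(.55,-.233,.054)).items():
        print(n,nm,'axis px at foot/joint/top',[px2((P[0],P[1],z),n).round(1) for z in (.0,.012,.03,.034,.054,.064,.0985)])
    for b in blobs((H[...,1]<60)&(H[...,2]>100),200,4000):
        if n=='top' and 60<b[0]<450 and 110<b[1]<300:print(np.round(b[:3],1),cv2.boundingRect(b[4]))
E
```

```text
34.5833 [ 0.3754 -0.1894  0.206 ]
top jar (np.int64(416), np.int64(187)) changed 0.0
top carton (np.int64(320), np.int64(141)) changed 0.0
top tape (np.int64(303), np.int64(234)) changed 0.4
top blue1 (np.int64(103), np.int64(209)) changed 0.0
top blue2 (np.int64(86), np.int64(177)) changed 0.0
top blue3 (np.int64(145), np.int64(158)) changed 0.0
top orange (np.int64(122), np.int64(140)) changed 0.0
top sq axis px at foot/joint/top [array([187.6, 183.6]), array([187. , 183.2]), array([186.1, 182.6]), array([185.9, 182.4]), array([184.7, 181.7]), array([184.2, 181.3]), array([182.1, 180. ])]
top rd axis px at foot/joint/top [array([356.7, 190.7]), array([357.8, 190.4]), array([359.4, 189.9]), array([359.8, 189.8]), array([361.7, 189.2]), array([362.7, 188.9]), array([366.3, 187.8])]
[380.9 231.6 323. ] (367, 223, 27, 19)
[413.3 187.3 235. ] (405, 177, 18, 20)
[357.4 190.4 623. ] (343, 177, 29, 28)
[187.1 183.3 843. ] (170, 167, 35, 34)
[267.2 178.2 541.5] (254, 165, 27, 27)
side jar (np.int64(287), np.int64(99)) changed 0.0
side carton (np.int64(223), np.int64(145)) changed 0.0
side tape (np.int64(300), np.int64(174)) changed 0.0
side blue1 (np.int64(206), np.int64(347)) changed 0.0
side blue2 (np.int64(159), np.int64(356)) changed 0.0
side blue3 (np.int64(169), np.int64(284)) changed 0.0
side orange (np.int64(138), np.int64(302)) changed 0.0
side sq axis px at foot/joint/top [array([214.7, 257.5]), array([214.2, 254.8]), array([213.5, 250.7]), array([213.4, 249.8]), array([212.6, 245. ]), array([212.2, 242.6]), array([210.7, 233.9])]
side rd axis px at foot/joint/top [array([275.5, 137.4]), array([275.6, 134.4]), array([275.7, 129.8]), array([275.8, 128.7]), array([275.9, 123.5]), array([276. , 120.8]), array([276.3, 111.2])]
```

```bash
python3 -c "
from cell import ctrl
print(ctrl.hand_in())"
```

```text
the job is handed in; nothing more can be done
None
```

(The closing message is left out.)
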